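# Seat a magnifier lens in its three-groove stand by feel

## Robot

A 6-joint arm with a two-finger parallel gripper is mounted at the origin on a cart in front of the work surface, level with it; the furniture and walls round the work are solid. World frame = base frame: x ahead of the robot, y to its left, z up, the work surface at z = 0. Lengths are in m, angles in degrees, forces in N, time in s.
With the tool pointing down it reaches from about 0.325 to 0.85 m from the base axis. Payload 15.5 kg.
Tool frame: the origin (TCP) lies midway between the tips of the shut fingers; the grasp point (between the pads) lies 19 mm behind it; z points along the fingers, y is the line along which they close (so a half turn about z gives the same grasp; the last joint's range is limited). The gripper opens to 91 mm and grips with 3 to 60 N. Pads are 32 mm wide; open, the fingers measure 118 mm over their backs; the gripper's body (76 mm by 178 mm) begins 60 mm behind the grasp point.
Start: joints at [-44.891, 28.281, 77.091, -0, 74.628, -5.472], TCP at [0.483, -0.397, 0.214] pointing down, gripper open.
Joint ranges: [-166.48, 166.48], [-47.26, 123.95], [12.59, 153.08], [-70.14, 250.14], [6.76, 159.57], [-176.63, 176.63]. Speed limits (degrees/s): [108.29, 108.29, 147.25, 172.46, 172.46, 172.46].

## Interface

Orientations are given as a 3x3 rotation matrix whose columns are the frame's x, y, z axes.
In Python, from bench import ctrl gives the robot as it stands. The module is installed in compiled form; this text tells all that it offers. Calls block until the motion is done:
- ctrl.goto(position, orientation): joint-space move of the TCP to a pose.
- ctrl.move_l(position, vel=0.15, ori=None, contact_N=None): straight line of the TCP; ori=None keeps the orientation; vel is the mean speed in m/s. With contact_N (N) it stops when the force on the tool has changed by that much, and returns True; else False.
- ctrl.movej(angles): joint-space move.
- ctrl.command_gripper(opening): opening from 0.0 (shut) to 1.0 (fully open); the grip force is fixed at half the most; returns when the fingers have stopped.
- ctrl.sleep(seconds).
- ctrl.ik(position, orientation): joint angles nearest the present ones, or None.
- ctrl.read_camera(name): name is "scene" or "top"; returns the picture (400x640x3 uint8, blue, green, red); there is no depth.
- ctrl.camera_params(name): a dict with "fx", "fy", "cx", "cy" (pixels), "pose" (4x4, takes a point from camera to world coordinates). Camera axes: x right, y up, looking along -z (the intrinsics and any distortion apply to the point x, -y, -z); pixel columns grow to the right and rows downward; lengths in m; the calibration is good to about 2 mm. A picture is of the moment at which its call begins. camera_params takes no time and is no camera call.
A pose or a line that the arm cannot do raises ctrl.MotionError and nothing moves.
- ctrl.sign_off(): hands the job in; it is judged then, once.
Readings, each from a call of its own:
- ctrl.current_t(): time.
- ctrl.current_q(): joint angles.
- ctrl.current_dq(): joint speeds.
- ctrl.current_effort(): joint torques, N m.
- ctrl.current_tool_pos(): TCP position.
- ctrl.current_eef_rot(): TCP orientation.
- ctrl.current_contact_force(): force on the tool from outside, world axes, zero at the start.
- ctrl.current_wrist_torque(): the same for the moment, N m.
- ctrl.current_grip_width(): opening from 0.0 (shut) to 1.0 (fully open).
- ctrl.current_grasp_force(): force on a finger pad.
Only numpy, scipy, OpenCV 4.12 (cv2) and the standard library are available. Lean on these libraries where they do the work, as an engineer would, in place of code of your own. Each camera call takes 0.05 s, during which the arm holds its last target. There are 200 camera calls.

## Task

Pick up the round magnifier lens that stands on its three ball feet on the worktop and seat it on the ring of the label-reading stand. The ring has been left clamped at an unknown angle, so set the lens lightly on the ring and turn it by feel until all three ball feet drop into the three grooves and it sits level, fully home and cannot rock, then let go. Be gentle with the optics: stop turning once the feet drop in, do not press, force or drop the lens hard onto the stand or tip it over, and leave the small dropper bottle and the dosing cup where they are.

Things in the scene. Friction and masses are not known exactly. Their poses are not given: they have to be found in the camera images.
- lens_center (a point): Loose magnifier lens, 0.17 to 0.29 kg: upright aluminium barrel, 62 mm diameter, 22 mm high, round a glass disc, on three 6 mm steel ball feet that reach 5 mm below it. Point: on its axis, half-way up the barrel, 16 mm above the bottom of the feet. z up; x points over one foot. Grip it across the barrel, in any direction.
- lens_foot (a point): Centre of the lens's ball foot on its own +x side, 24 mm from its axis, 13 mm below lens_center. The other two feet lie at +120 and -120 degrees about z; a small dark screw on the rim's top is over each foot.
- stand: Fixed label-reading stand, dark steel and aluminium. Origin on the worktop under the axis of its level seat ring; z up. Base plate 125 x 96 x 10 mm, from -50.5 to +74.5 mm in its x; a column at x = 58 mm carries the ring by a short arm. Nothing on it is higher than the ring's top.
- seat_center (a point): Centre of the seat ring's flat top, 80 mm above the worktop; axes as the stand's. Ring 58 mm outside, 35 mm inside diameter, with three radial V grooves in its top, 120 degrees apart, 7.2 mm wide, for the feet. It is clamped and cannot be turned; one groove lies somewhere within 0.7 rad either side of the stand's +x direction, but this angle is not reported.
- seat_home (a point): Where lens_center comes to rest, on the ring's axis about 12.9 mm above seat_center, once all three feet are home in the grooves. With the feet on the flat of the ring between the grooves lens_center is about 3 mm higher than this. Axes as the stand's.
- bottle_1: Bystander, loose: small brown dropper bottle, 33 x 34 x 102 mm, upright; origin at the middle of its underside.
- dosing_ball: Bystander, loose: pale round dosing cup, 66 mm in diameter, 50 mm high, upright; origin at the middle of its underside.
Things that resemble listed ones, but are neither listed nor needed, are in the scene too. Leave any purple look-alike of the stand alone.

How it is judged (in metres and radians):
At the end, for the whole second after the job is handed in: The lens rests at rest on the stand with all three feet home in the grooves: lens_center 11.5 to 14.2 mm above seat_center, within 2 mm of the ring's axis, tilted less than 0.025 rad (z of lens_center in the frame of seat_center between 0.0115 and 0.0142 m and horizontal distance between lens_center and seat_center below 0.002 m and angle between lens_center's own z axis and vertical below 0.025 rad and contact force between lens and stand above 0.5 N and linear speed of lens below 0.01 m/s and angular speed of lens below 0.1 rad/s); the robot touches nothing.
It fails at once if the lens is pressed, knocked or dropped on the stand with more than 35 N (contact force between lens and stand above 35 N).
It fails at once if the lens is tipped by more than 0.6 rad (angle between lens_center's own z axis and vertical above 0.6 rad).
It fails at once if the dropper bottle is moved by more than 30 mm (distance of bottle_1 from where it was at the start of the episode above 0.03 m).
It fails at once if the dosing cup is moved by more than 30 mm (distance of dosing_ball from where it was at the start of the episode above 0.03 m).
It also fails if it takes over 72 s, if anything falls off the work surface, if the arm or the gripper's body presses on something with over 40 N, if the wrist force passes 120 N, or if a joint passes its speed limit or range.

## Working session

There is one attempt and no reset: what is moved stays moved. The work goes in short steps, each a Python script; the robot and the scene stay as the last script left them, time stands still between calls to the robot, and variables do not carry over. Pictures are saved under pics/ and viewed, at most 10 in all, crops included, and the job is handed in when it is done.

```bash
mkdir -p pics
python3 - <<'E'
from bench import ctrl
import cv2,numpy as np
np.set_printoptions(precision=4,suppress=True)
for n in("scene","top"):
    cv2.imwrite(f"pics/{n}0.png",ctrl.read_camera(n)); print(n,ctrl.camera_params(n))
print(ctrl.current_eef_rot(),ctrl.current_t(),ctrl.current_contact_force())
E
```

```text
scene {'fx': 454.3429651535423, 'fy': 454.3429651535423, 'cx': 313.6360697404694, 'cy': 198.92635366498433, 'pose': array([[ 0.6533,  0.6388, -0.4064,  0.011 ],
       [-0.757 ,  0.5598, -0.3369, -0.4292],
       [ 0.0123,  0.5278,  0.8493,  1.1122],
       [ 0.    ,  0.    ,  0.    ,  1.    ]])}
top {'fx': 434.75285114062143, 'fy': 434.75285114062143, 'cx': 328.1620988959707, 'cy': 198.65739509758026, 'pose': array([[-0.0243,  0.9951, -0.0961,  0.3935],
       [-0.9996, -0.0226,  0.0182, -0.0192],
       [ 0.016 ,  0.0965,  0.9952,  1.3144],
       [ 0.    ,  0.    ,  0.    ,  1.    ]])}
[[ 0.635   0.7725 -0.0007]
 [ 0.7725 -0.635   0.0008]
 [ 0.0001 -0.001  -1.    ]] 0.1 [ 1.1904 -0.1175  0.1341]
```

View pics/scene0.png

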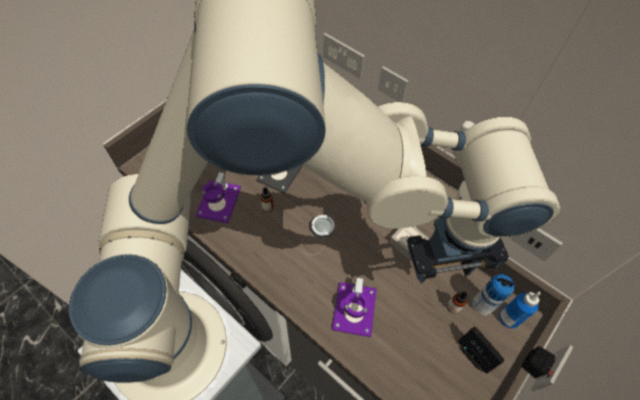

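View pics/top0.png

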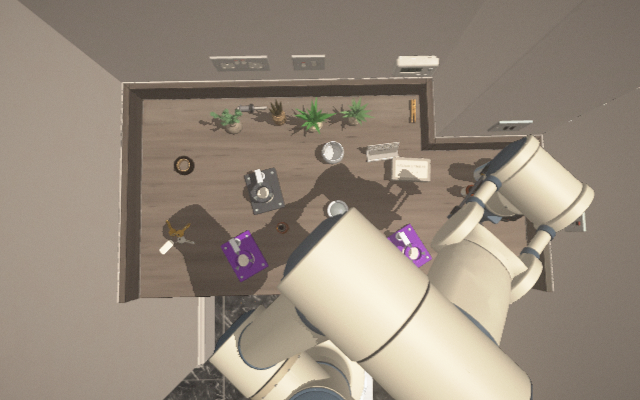

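Dark stand at top (264,190), with two round objects at (333,152) and (337,209). I'll zoom in to tell them apart.

Run:
```python
import cv2
t=cv2.imread("pics/top0.png")[135:260,225:375]
cv2.imwrite("pics/c1.png",cv2.resize(t,None,fx=4.8,fy=4.8,interpolation=cv2.INTER_CUBIC))
```

```text
(no output)
```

View pics/c1.png

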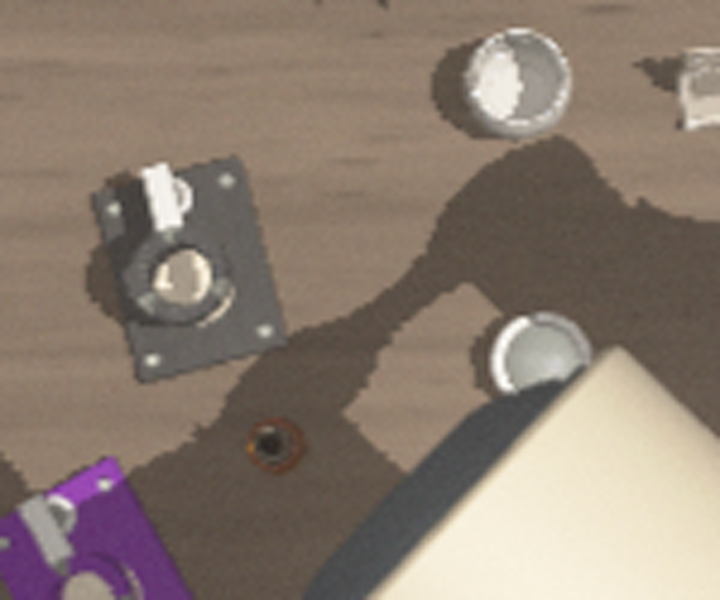

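Run:
```python
from bench import ctrl
import cv2,numpy as np
q=np.array(ctrl.current_q())
a=np.deg2rad(-65); p=[0.42*np.cos(a),0.42*np.sin(a),0.25]
try: ctrl.goto(p,ctrl.current_eef_rot())
except ctrl.MotionError as e: print(e); q[0]=-70; ctrl.movej(q)
print(ctrl.current_t(),ctrl.current_q())
ims=[ctrl.read_camera("top").astype(float) for _ in range(6)]
t=np.mean(ims,0).astype(np.uint8)
cv2.imwrite("pics/top1.png",t); cv2.imwrite("pics/scene1.png",ctrl.read_camera("scene"))
A=cv2.resize(t[165:220,236:296],(780,715),interpolation=cv2.INTER_CUBIC)[:590]
B=cv2.resize(t[185:235,310:365],(715,650),interpolation=cv2.INTER_CUBIC)[:590]
c=np.hstack([cv2.resize(A,(400,303)),cv2.resize(B,(400,330))[:303]])
s=cv2.resize(t,(480,300))
cv2.imwrite("pics/c2.png",np.vstack([c,np.hstack([s,np.zeros((300,320,3),np.uint8)])])[:600])
```

```text
1.275 [-7.30726136e+01  9.28239217e+00  1.00824255e+02 -1.59330525e-02
  6.99135007e+01 -3.36673475e+01]
```

View pics/c2.png

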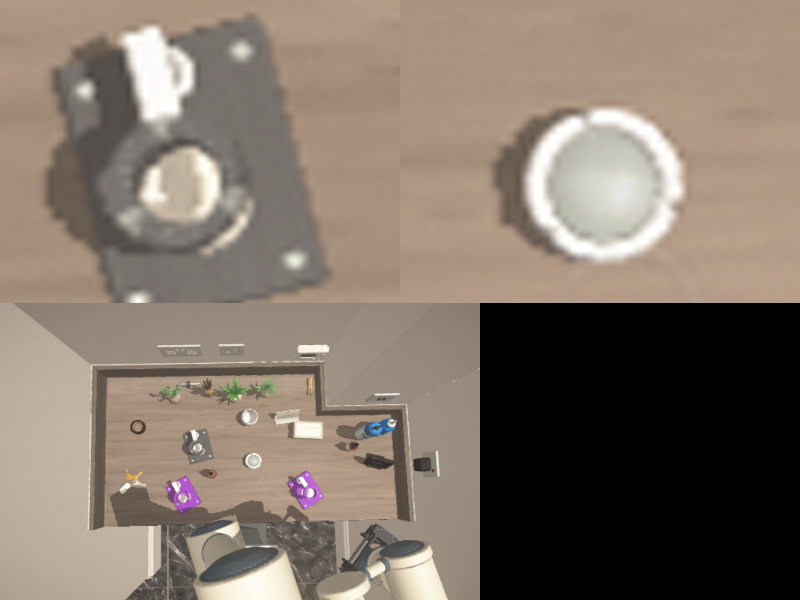

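Run:
```python
import cv2,numpy as np
t=cv2.imread("pics/top1.png")
A=cv2.resize(t[172:208,246:278],(400,450),interpolation=cv2.INTER_CUBIC).astype(float)
B=cv2.resize(t[195:226,322:354],(400,388),interpolation=cv2.INTER_CUBIC)
A=np.clip((A-40)*1.6,0,255).astype(np.uint8); B=np.clip((B.astype(float)-110)*1.75,0,255).astype(np.uint8)
B=np.vstack([B,np.zeros((62,400,3),np.uint8)])
cv2.imwrite("pics/c3.png",np.hstack([A,B]))
```

```text
(no output)
```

View pics/c3.png

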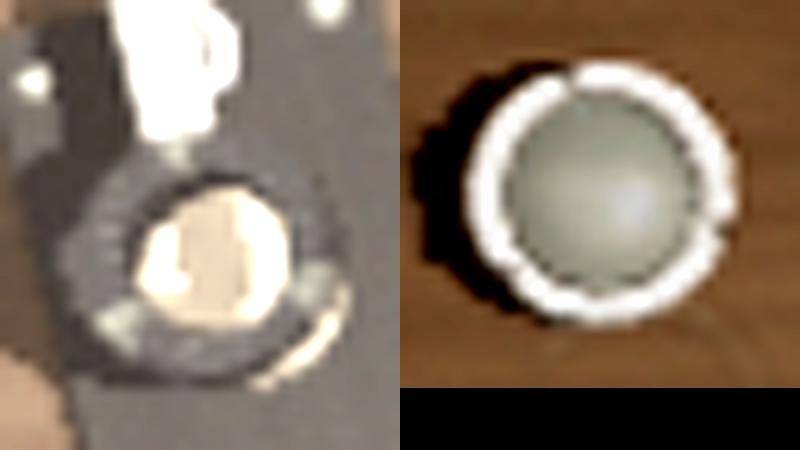

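View pics/scene1.png

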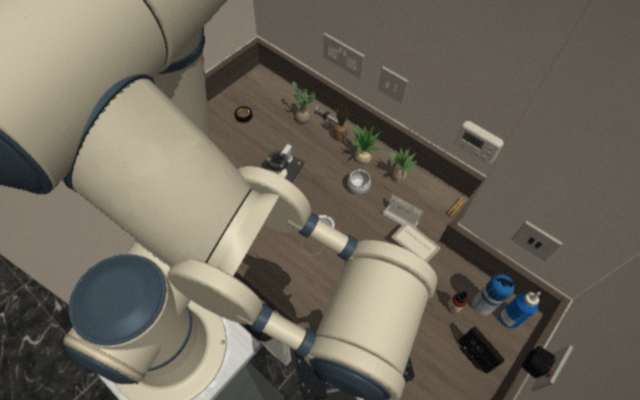

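Grooves in the left crop are at (178,152), (312,280) and (118,325). Lens screws in the right crop are at (168,72), (322,225) and (110,275), with the barrel centre at about (202,193). The scene view is blocked by the arm, so I'll work from the top camera. Centring the lens with two grasps at 90° will also give me the camera bias.

```bash
cat > h.py <<'E'
from bench import ctrl
import numpy as np
np.set_printoptions(precision=4,suppress=True)
P=ctrl.camera_params("top")
def w(c,o,z):
    u,v=(np.array(c)+.5)/12.5-.5+o
    d=P["pose"][:3,:3]@[(u-P["cx"])/P["fx"],-(v-P["cy"])/P["fy"],-1]
    C=P["pose"][:3,3]; return (C+d*(z-C[2])/d[2])[:2]
def yaw3(pts,c): 
    a=[np.arctan2(*(p-c)[::-1]) for p in pts]; return np.degrees(np.angle(np.sum(np.exp(3j*np.array(a)))))/3
oA,oB=np.array([246,172]),np.array([322,195])
G=[w(p,oA,.079) for p in [(178,152),(312,280),(118,325)]]
ring=w((204,256),oA,.08); lens=w((202,193),oB,.027)
L=[w(p,oB,.027) for p in [(168,72),(322,225),(110,275)]]
yr,yl=yaw3(G,np.mean(G,0)),yaw3(L,lens)
def R(phi):
    a=np.radians(phi); y=np.array([np.cos(a),np.sin(a),0]); z=np.array([0,0,-1.]); return np.c_[np.cross(y,z),y,z]
E
python3 - <<'E'
from h import *
print(ring,np.mean(G,0),lens,np.mean(L,0),"yaw",yr,yl)
for phi in(-150,-120,-90,-60,-30,0,30,60,90,120,150,180):
    for p in(lens,ring):
        q=ctrl.ik([*p,.1],R(phi)); print(phi,None if q is None else np.round(q[[0,5]] if hasattr(q,'shape') else [q[0],q[5]],0),end=' ')
    print()
E
```

```text
[0.5359 0.1467] [0.5369 0.1471] [ 0.4833 -0.0702] [ 0.4839 -0.0698] yaw 12.490339479140458 12.744925219511527
-150 [-15. 135.] -150 [  9. 159.] 
-120 [-15. 105.] -120 [  9. 129.] 
-90 [-15.  75.] -90 [ 9. 99.] 
-60 [-15.  45.] -60 [ 9. 69.] 
-30 [-15.  15.] -30 [ 9. 39.] 
0 [-15. -15.] 0 [9. 9.] 
30 [-15. -45.] 30 [  9. -21.] 
60 [-15. -75.] 60 [  9. -51.] 
90 [ -15. -105.] 90 [  9. -81.] 
120 [ -15. -135.] 120 [   9. -111.] 
150 [ -15. -165.] 150 [   9. -141.] 
180 [-15. 165.] 180 [   9. -171.]
```

Run:
```python
from h import *
x,y=lens
ctrl.command_gripper(1.0)
ctrl.goto([x,y,.10],R(-90))
print("c",ctrl.move_l([x,y,.005],vel=.08,contact_N=6),ctrl.current_tool_pos())
ctrl.command_gripper(0.0); print(ctrl.current_grip_width(),ctrl.current_grasp_force(),ctrl.current_contact_force())
ctrl.command_gripper(1.0)
ctrl.move_l([x,y,.03],vel=.08); ctrl.goto([x,y,.03],R(0)); 
print("c",ctrl.move_l([x,y,.005],vel=.05,contact_N=6))
ctrl.command_gripper(0.0); print(ctrl.current_grip_width(),ctrl.current_grasp_force(),ctrl.current_contact_force(),ctrl.current_tool_pos(),ctrl.current_t())
ctrl.command_gripper(1.0); ctrl.move_l([x,y,.10],vel=.1)
# clear the view
ctrl.goto([.25,-.33,.25],R(-39))
import cv2
t=np.mean([ctrl.read_camera("top").astype(float) for _ in range(6)],0).astype(np.uint8)
cv2.imwrite("pics/top2.png",t)
B=cv2.resize(t[195:226,322:354],(400,388),interpolation=cv2.INTER_CUBIC)
cv2.imwrite("pics/c4.png",np.clip((B.astype(float)-110)*1.75,0,255).astype(np.uint8)); print(ctrl.current_t())
```

```text
c False [ 0.4836 -0.0703  0.0054]
0.6727577741281264 30.00023603439331 [ 0.0335 -0.6415  1.7036]
c False
0.6762542591464372 30.000426471233368 [ 0.1619 -0.3662  2.278 ] [ 0.4834 -0.0703  0.0051] 9.2417
12.6917
```

View pics/c4.png

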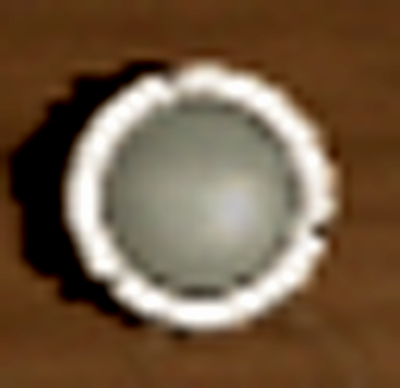

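The lens is now centred at about (200,196), with screws at (173,75), (320,230) and (110,280). Next I grip it, carry it over and probe lightly.

```bash
cat >> h.py <<'E'
true=np.array([.4834,-.0703]); l2=w((200,196),oB,.027); bias=true-l2
yl=yaw3([w(p,oB,.027) for p in [(173,75),(320,230),(110,280)]],l2)
seat=(ring+np.mean(G,0))/2+bias; dphi=yr-yl
E
python3 - <<'E'
from h import *
print("bias",bias,"seat",seat,"yr,yl",yr,yl)
x,y=true
ctrl.goto([x,y,.08],R(0)); ctrl.move_l([x,y,.005],vel=.08,contact_N=6)
ctrl.command_gripper(0.0); print(ctrl.current_grip_width(),ctrl.current_grasp_force(),ctrl.current_tool_pos())
ctrl.move_l([x,y,.14],vel=.12); 
ctrl.goto([*seat,.14],R(dphi)); ctrl.move_l([*seat,.092],vel=.08); ctrl.sleep(.3)
print("free",ctrl.current_contact_force(),ctrl.current_wrist_torque(),ctrl.current_tool_pos())
print(ctrl.move_l([*seat,.0817],vel=.008,contact_N=2.0)); ctrl.sleep(.2)
print(ctrl.current_contact_force(),ctrl.current_wrist_torque(),ctrl.current_tool_pos(),ctrl.current_t())
E
```

```text
bias [ 0.0008 -0.0006] seat [0.5372 0.1464] yr,yl 12.490339479140458 11.845283933027462
0.6758759732105368 30.000173449516296 [ 0.4834 -0.0703  0.0051]
free [ 0.0383 -0.5577 -3.1574] [-0.0312 -0.0267 -0.0124] [0.5374 0.1464 0.0924]
True
[ 3.1609 -1.048   2.3298] [-0.149  -0.6689 -0.1128] [0.5371 0.1462 0.0832] 20.1833
```

Run:
```python
from h import *
s=seat.copy(); ph=dphi; f0=np.array([.038,-.558,-3.157]); t0=-.0124
for i in range(6):
    f=np.array(ctrl.current_contact_force())-f0; tz=ctrl.current_wrist_torque()[2]-t0; z=ctrl.current_tool_pos()[2]
    print(i,s,round(ph,2),"z",round(z,5),"f",f,"tz",round(tz,3),ctrl.current_t())
    if z<.0822: break
    s=s+np.clip(.25e-3*f[:2],-1e-3,1e-3); ph+=np.clip(20*tz,-3,3)
    p=ctrl.current_tool_pos(); ctrl.move_l([p[0],p[1],z+.0008],vel=.02)
    ctrl.move_l([*s,z+.0008],vel=.02,ori=R(ph)); ctrl.sleep(.15)
    ctrl.move_l([*s,.0817],vel=.008,contact_N=2.5); ctrl.sleep(.2)
```

```text
0 [0.5372 0.1464] 0.65 z 0.08317 f [ 3.1229 -0.49    5.4868] tz -0.1 20.1833
1 [0.538  0.1462] -1.36 z 0.08192 f [ 0.9561 -1.2047  5.0735] tz -0.073 21.3167
```

The depth matches home (81.9 mm against a nominal 82.0 mm), so I stop turning, let go and check.

Run:
```python
from h import *
import cv2
p=ctrl.current_tool_pos()
ctrl.command_gripper(1.0); print(ctrl.current_tool_pos(),ctrl.current_contact_force())
ctrl.move_l([p[0],p[1],.2],vel=.1); ctrl.goto([.3,-.3,.25],R(-39)); ctrl.sleep(.3)
t=np.mean([ctrl.read_camera("top").astype(float) for _ in range(4)],0).astype(np.uint8)
cv2.imwrite("pics/top3.png",t)
A=cv2.resize(t[172:208,246:278],(400,450),interpolation=cv2.INTER_CUBIC)
S=cv2.resize(t[130:250,225:360],(400,356)); S=np.vstack([S,np.zeros((94,400,3),np.uint8)])
cv2.imwrite("pics/c5.png",np.hstack([A,S])); print(ctrl.current_t())
```

```text
[0.5374 0.1462 0.0818] [-0.7713  0.2073  0.0466]
25.625
```

View pics/c5.png

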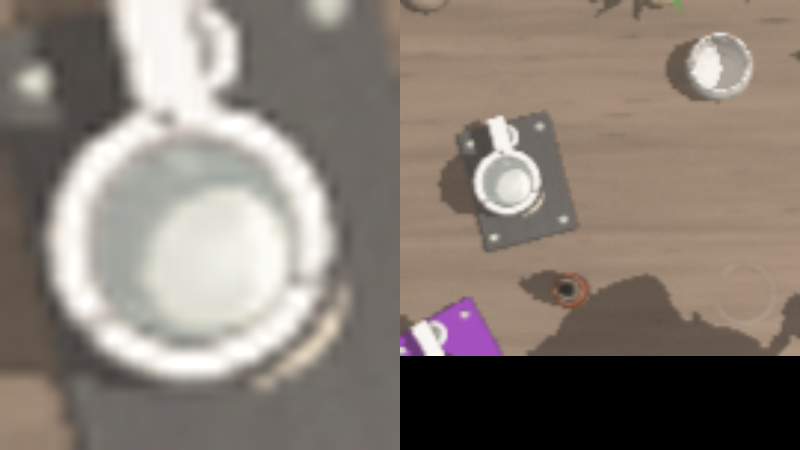

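The lens sits on the ring with its centre at about (188,243) and its screws over the grooves. The bottle and cup haven't moved. I'll do a quick numeric check and hand in if it agrees.

Run:
```python
from h import *
c=w((188.5,243),oA,.104)+bias; print(c,seat)
if np.linalg.norm(c-[.5375,.1462])<.003: print(ctrl.sign_off(),ctrl.current_t())
```

```text
[0.5369 0.1464] [0.5372 0.1464]
the job is handed in; nothing more can be done
the job is handed in; nothing more can be done
```

The lens is on the stand ring with all three feet home in the grooves by gripper height, released and handed in at about 26 s; the bottle and cup look unmoved, and no verdict came back.

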